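# Raise the blue hold-down bar of the ship's bottle bays

## Task

Push up the counterweighted hold-down bar with the blue crossbar, past its balance point, so that it stays fully raised against its stop by itself. Only push it with the fingertips or the outside of the fingers: do not grip it, fling it or press it hard. Leave the yellow bar down and the bottles standing where they are, then move clear.

Things in the scene. Friction and masses are not known exactly. Their poses are not given: they have to be found in the camera images.
- blue_bay: White fixed base plate of the blue bay, 200 x 170 x 12 mm, fence 34 mm high. Origin: centre of its underside, on the table; x points from the crossbar's resting side to the hinge, y along the crossbar, z up. Two rest posts 145 mm high under the side arms at x -68, y +-95 mm; hinge cheeks 101 mm high at x +60, y +-80 mm.
- blue_hinge (a point): Middle of the hinge line of the blue bar, which runs along the bay's y: at x +60, y 0, z 85 mm of the bay frame. The U-shaped frame has two flat side arms at y +-95 mm, 180 mm from hinge line to crossbar centre, and dark counterweight discs (40 mm) behind the hinge. Fixed to the bay.
- blue_bail (a joint): Angle of the blue bar, rad. 0 (start): down on its rests, side arms sloping 28 degrees up from hinge to crossbar. Grows as the crossbar swings up and over towards the bay's +x; 1.25: fully raised at its stop, arms 10 degrees past upright. Below about 0.6 it falls back down, above that it goes on up by itself; the hinge is damped.
- blue_bar (a point): Centre of the blue round crossbar, 22 mm diameter, 190 mm long, along the bay's y; circles the hinge line at 180 mm. Down, it is at x -99, z 170 mm of the bay frame, free space under it and on its -x side. Raising it slowly takes about 1.5 to 2.5 N square to the side arms, twice that pushing level. Its axes turn with the bar.
- blue_bottle0_mid (a point): Centre, half-way up, of a loose upright jar with a blue cap, 54 mm diameter, 110 mm high, 200 g, standing in the blue bay behind and below the crossbar (top 122 mm above the table).
- blue_bottle1_mid (a point): Centre, half-way up, of a loose upright jar with a blue cap, 54 mm diameter, 110 mm high, 200 g, standing in the blue bay behind and below the crossbar (top 122 mm above the table).
- yellow_bay: White fixed base plate of the yellow bay, 200 x 170 x 12 mm, fence 34 mm high. Origin: centre of its underside, on the table; x points from the crossbar's resting side to the hinge, y along the crossbar, z up. Two rest posts 145 mm high under the side arms at x -68, y +-95 mm; hinge cheeks 101 mm high at x +60, y +-80 mm.
- yellow_hinge (a point): Middle of the hinge line of the yellow bar, which runs along the bay's y: at x +60, y 0, z 85 mm of the bay frame. The U-shaped frame has two flat side arms at y +-95 mm, 180 mm from hinge line to crossbar centre, and dark counterweight discs (40 mm) behind the hinge. Fixed to the bay.
- yellow_bail (a joint): Angle of the yellow bar, rad. 0 (start): down on its rests, side arms sloping 28 degrees up from hinge to crossbar. Grows as the crossbar swings up and over towards the bay's +x; 1.25: fully raised at its stop, arms 10 degrees past upright. Below about 0.6 it falls back down, above that it goes on up by itself; the hinge is damped.
- yellow_bar (a point): Centre of the yellow round crossbar, 22 mm diameter, 190 mm long, along the bay's y; circles the hinge line at 180 mm. Down, it is at x -99, z 170 mm of the bay frame, free space under it and on its -x side. Raising it slowly takes about 1.5 to 2.5 N square to the side arms, twice that pushing level. Its axes turn with the bar.
- yellow_bottle0_mid (a point): Centre, half-way up, of a loose upright jar with a yellow cap, 54 mm diameter, 110 mm high, 200 g, standing in the yellow bay behind and below the crossbar (top 122 mm above the table).
- yellow_bottle1_mid (a point): Centre, half-way up, of a loose upright jar with a yellow cap, 54 mm diameter, 110 mm high, 200 g, standing in the yellow bay behind and below the crossbar (top 122 mm above the table).
Not all that is in view belongs to the job. Leave any orange look-alike of the part that bears yellow_bottle1_mid alone.

How it is judged (in metres and radians):
On the way:
1. the blue bar is pushed up past its balance point (value of joint blue_bail above 0.7 rad), for 0.1 s.
At the end, for the whole second after the job is handed in: The blue bar stands by itself at its raised stop (above 1.15 of 1.25 rad) and at rest, the yellow bar is down (below 0.08 rad), and all four bottles stand upright (within 0.15 rad) within 15 mm of where they were (value of joint blue_bail above 1.15 rad and not (velocity of joint blue_bail above 0.1 rad/s) and velocity of joint blue_bail above -0.1 rad/s and value of joint yellow_bail below 0.08 rad and distance of each of blue_bottle0_mid, blue_bottle1_mid, yellow_bottle0_mid, yellow_bottle1_mid from where it was at the start of the episode below 0.015 m and angle between each of blue_bottle0_mid, blue_bottle1_mid, yellow_bottle0_mid, yellow_bottle1_mid's own z axis and vertical below 0.15 rad); the robot touches nothing.
It fails at once if the blue bar is gripped or pressed hard (over 30 N from the fingers) (contact force between the fingers and blue_bay above 30 N).
It fails at once if the arm or the gripper body, not the fingers, pushes the blue bay (over 3 N) (contact force between the arm and blue_bay above 3 N).
It fails at once if the blue bar is flung (faster than 3.5 rad/s) (velocity of joint blue_bail above 3.5 rad/s).
It fails at once if the yellow bar is raised (over 0.15 rad) (value of joint yellow_bail above 0.15 rad).
It fails at once if a bottle is lifted, pushed about (over 25 mm) or tipped (distance of any of blue_bottle0_mid, blue_bottle1_mid, yellow_bottle0_mid, yellow_bottle1_mid from where it was at the start of the episode above 0.025 m or angle between any of blue_bottle0_mid, blue_bottle1_mid, yellow_bottle0_mid, yellow_bottle1_mid's own z axis and vertical above 0.35 rad).
It also fails if it takes over 34 s, if anything falls off the work surface, if the arm or the gripper's body presses on something with over 40 N, if the wrist force passes 120 N, or if a joint passes its speed limit or range.

## Robot

A 6-joint arm with a two-finger parallel gripper is mounted at the origin on the work surface. World frame = base frame: x ahead of the robot, y to its left, z up, the work surface at z = 0. Lengths are in mm, angles in degrees, forces in N, time in s.
With the tool pointing down it reaches from about 350 to 850 mm from the base axis. Payload 8.1 kg.
Tool frame: the origin (TCP) lies at the centre of the arm's flange, where the gripper is bolted on; the fingertips stand 173 mm ahead of it and the grasp point (between the pads) lies 155 mm ahead of it; z points along the fingers, y is the line along which they close (so a half turn about z gives the same grasp; the last joint's range is limited). The gripper opens to 85 mm and grips with 20 to 120 N. Pads are 22 mm wide; open, the fingers measure 114 mm over their backs; the gripper's body (76 mm by 85 mm) begins 54 mm behind the grasp point. The pads swing forward as they close: fully open they stand 13 mm farther back than shut.
Start: joints at [-70.038, 7.471, 85.268, -0, 87.261, -4.893], TCP at [252.213, -544.422, 404.692] pointing down, gripper open.
Joint ranges: [-169.43, 169.43], [-51.17, 129.36], [1.28, 143.12], [-76.62, 256.62], [0, 156.53], [-152.29, 152.29]. Speed limits (degrees/s): [136.94, 136.94, 159.86, 180, 180, 180].

## Interface

Orientations are given as [roll, pitch, yaw] about the fixed x, y, z axes, in that order (R = Rz(yaw) Ry(pitch) Rx(roll)).
In Python, from bench import * gives the robot as it stands.
- The arm moves only by the shell command python3 -m jog 'ROWS' [FORCE]. ROWS is text: rows parted by semicolons, each of 7 numbers parted by spaces: the shift along the tool's x, y, z scaled (see below), then the turn, a rotation vector about the tool's x, y, z scaled (see below), then the closure, from -1 (fully open) to 1 (shut). In form: tx ty tz wx wy wz hand; .... A call has 1 to 5 rows; each row shifts and turns the commanded pose from where the row before left it, along the tool's axes as they then stand; what a row does not reach is not made up. The controller multiplies each number of a shift by 0.1 m and each number of a turn by 60 degrees. A row lasts 1/8 s, in which the tool goes at most 62.5 mm and 10.7 degrees, less where a joint would pass 70% of its speed; a pose out of reach is approached as far as the arm can. A call with a number of a shift or a turn outside -1 to 1 is refused whole. A call with a gripper value outside its range is refused whole. The fingers move at their own pace and stop on an object; FORCE is the grip in N (left out, the last holds). Time passes only in rows, so rows that do not move let the fingers close. It gives the time, the measured TCP pose, the force, the opening and the grip force at its end, in the units of the state.
- sense(): the state, without advancing time (a new reading comes with each control period).
- snapshot(name): name is "scene" or "side" or "wrist"; returns a dict with "img" (400x640x3 uint8, red, green, blue), "fx", "fy", "cx", "cy" (pixels), "dist" ([k1, k2, p1, p2, k3] as OpenCV has them; the pictures are not rectified), "extrinsics" (4x4, takes a point from camera to world coordinates). Camera axes: x right, y down, z forward; pixel columns grow to the right and rows downward; lengths in mm; the calibration is good to about 2 mm. A picture is of the moment at which its call begins. There is no depth.
- hand_in(): hands the job in; it is judged then, once.
The state is a dict: "time": time; "joint_pos": joint angles; "qd": joint speeds; "joint_efforts": joint torques, N m; "tool_pos": TCP position; "tcp_rot": TCP orientation; "ft_force": force on the tool from outside, world axes, zero at the start; "wrist_torque": the same for the moment, N m; "finger_gap": finger opening in mm; "grip_force": force on a finger pad.
Only numpy, scipy, OpenCV 4.12 (cv2) and the standard library are available. Lean on these libraries where they do the work, as an engineer would, in place of code of your own. Each camera call takes 0.05 s, during which the arm holds its last target. There are 200 camera calls.

## Working session

There is one attempt and no reset: what is moved stays moved. The work goes in short steps, Python scripts to look and compute and a shell command to move; the robot and the scene stay as the last step left them, time stands still between calls to the robot, and variables do not carry over. Pictures are saved under pics/ and viewed, at most 10 in all, crops included, and the job is handed in when it is done.

```bash
mkdir -p pics; python3 - <<'E'
from bench import *
import cv2,pickle
for n in("scene","side"):
    s=snapshot(n);pickle.dump(s,open(n+".pkl","wb"));cv2.imwrite(f"pics/{n}0.png",s["img"][:,:,::-1])
    print(n,s["fx"],s["cx"],s["dist"],s["extrinsics"])
print(sense())
E
```

```text
scene 390.2515328182457 320.7210397463931 [-0.03204012  0.          0.          0.          0.        ] [[ 8.86282794e-01  3.79743952e-01 -2.65136456e-01  7.72465672e+02]
 [ 4.63029486e-01 -7.39261563e-01  4.88974474e-01 -3.70812409e+02]
 [-1.03200916e-02 -5.56135660e-01 -8.31027451e-01  7.54617290e+02]
 [ 0.00000000e+00  0.00000000e+00  0.00000000e+00  1.00000000e+00]]
side 419.5678264242027 324.14915299758684 [-0.09408031  0.          0.          0.          0.        ] [[-8.70184426e-01 -2.55744758e-01  4.21157552e-01  1.98621465e+02]
 [-4.92572980e-01  4.30208993e-01 -7.56499889e-01  7.13241008e+02]
 [ 1.22851144e-02 -8.65745252e-01 -5.00334123e-01  5.95928651e+02]
 [ 0.00000000e+00  0.00000000e+00  0.00000000e+00  1.00000000e+00]]
{'time': 0.1, 'joint_pos': array([-7.00387733e+01,  7.51125065e+00,  8.53238576e+01,  8.33403466e-04,
        8.72615226e+01, -4.89279839e+00]), 'qd': array([-0.04525803, -0.13186171, -0.20557984, -0.04119987,  0.00624364,
       -0.07102739]), 'joint_efforts': array([ 9.91424713e-04, -5.70953786e+01, -5.01942122e+01, -1.15077364e-04,
        8.12718412e-03, -1.02054009e-04]), 'tool_pos': array([ 252.13859449, -544.22062905,  403.73634997]), 'tcp_rot': array([-1.79903792e+02, -9.07115575e-03,  2.48539770e+01]), 'ft_force': array([ 0.2156371 , -0.00076996, -0.49682838]), 'wrist_torque': array([ 0.01560503,  0.04758466, -0.05132179]), 'grip_force': 0.0, 'finger_gap': 85.81550925195474}
```

View pics/scene0.png

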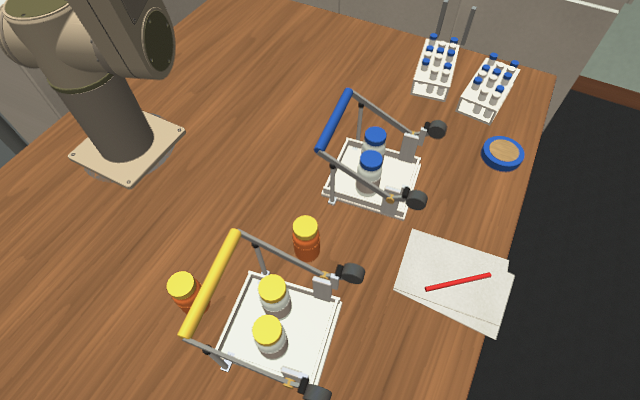

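View pics/side0.png

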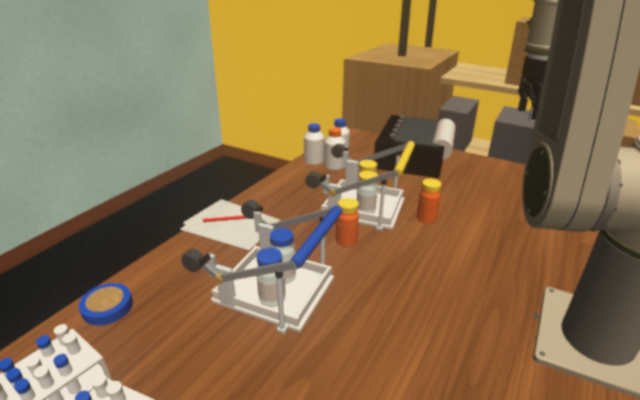

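The scene view shows two bays. The blue crossbar runs (350,92)-(319,150), with blue-capped jars at (375,137) and (371,160). The yellow crossbar runs (236,232)-(185,335). The orange look-alike jars at (306,228) and (183,285) are to be left alone. In the side view the blue crossbar runs (338,210)-(297,262). The blue bar is the target, since it is the only blue crossbar with a hinged frame. Next I triangulate it.

```bash
cat > h.py <<'E'
import cv2,numpy as np,pickle
def ray(s,uv):
    K=np.array([[s["fx"],0,s["cx"]],[0,s["fy"],s["cy"]],[0,0,1]])
    p=cv2.undistortPoints(np.array([[uv]],float),K,np.array(s["dist"]))[0,0]
    T=s["extrinsics"];d=T[:3,:3]@[p[0],p[1],1];return T[:3,3],d/np.linalg.norm(d)
def onz(s,uv,z):
    o,d=ray(s,uv);return o+d*(z-o[2])/d[2]
def tri(a,ua,b,ub):
    o,d=ray(a,ua);p,e=ray(b,ub)
    t=np.linalg.lstsq(np.c_[d,-e],p-o,rcond=None)[0]
    x,y=o+d*t[0],p+e*t[1];return (x+y)/2,np.linalg.norm(x-y)
def bar(s,lo=(105,120,60),hi=(125,255,255),k=0):
    m=cv2.inRange(cv2.cvtColor(s["img"],cv2.COLOR_RGB2HSV),lo,hi)
    cs=cv2.findContours(m,0,2)[0]
    c=max(cs,key=lambda c:(lambda r:max(r[1])*(max(r[1])>2.5*min(r[1])))(cv2.minAreaRect(c)))
    (x,y),(w,h),a=cv2.minAreaRect(c);a=np.radians(a if w>h else a+90);L=max(w,h)/2
    v=np.array([np.cos(a),np.sin(a)])*L;e=[np.array([x,y])-v,np.array([x,y])+v]
    return sorted(e,key=lambda q:q[1]),min(w,h)
E
python3 - <<'E'
from h import *
S=pickle.load(open("scene.pkl","rb"));D=pickle.load(open("side.pkl","rb"))
a,_=bar(S);b,_=bar(D);print(a,b)
# scene top end is far +y (left)?: try both pairings
for q in(b,b[::-1]):
    P=[tri(S,a[i],D,q[i]) for i in(0,1)];print(P,np.linalg.norm(P[0][0]-P[1][0]))
print([onz(S,e,170) for e in a],[onz(D,e,170) for e in b])
for n,s in("scene",S),("side",D):
    m=cv2.inRange(cv2.cvtColor(s["img"],cv2.COLOR_RGB2HSV),(105,120,60),(125,255,255))
    for c in cv2.findContours(m,0,2)[0]:
        if cv2.contourArea(c)>80:
            (u,v),_=cv2.minEnclosingCircle(c);print(n,u,v,cv2.contourArea(c),onz(s,(u,v),116))
x=S["img"][70:230,270:450,::-1];cv2.imwrite("pics/crop.png",cv2.resize(x,None,fx=4,fy=3.7))
E
```

```text
[array([349.40001765,  88.20000901]), array([317.20001897, 152.60000931])] [array([338.27693852, 207.21540726]), array([295.09232417, 262.73848068])]
[(array([504.80938766, 181.37027695, 237.87680858]), np.float64(65.79567838140267)), (array([525.96270929, 155.35893731,  88.71703129]), np.float64(80.23904642962141))] 152.88130025590968
[(array([502.43186593, 266.016736  , 173.97688029]), np.float64(4.508848398308174)), (array([526.1646469 ,  69.6498242 , 171.37478945]), np.float64(2.834617199926471))] 197.81299203374311
[array([502.43664305, 271.75365367, 170.        ]), array([526.85585744,  71.32250488, 170.        ])] [array([525.98947258,  66.8598303 , 170.        ]), array([503.11709434, 261.0090032 , 170.        ])]
scene 370.9285583496094 159.7857208251953 338.5 [614.77013759 146.34042749 116.        ]
scene 502.6145935058594 152.8020782470703 1101.0 [859.03013243 293.98459882 116.        ]
scene 375.0 135.5 302.5 [594.98267909 214.60882161 116.        ]
scene 333.5 120.5 577.0 [492.27313449 214.37908947 116.        ]
side 13.5 375.5 404.0 [738.66193228 622.63403092 116.        ]
side 60.25675582885742 360.0946044921875 100.0 [706.64363627 567.51231739 116.        ]
side 43.319671630859375 341.38525390625 97.5 [761.45883364 561.6462116  116.        ]
side 104.48275756835938 301.50860595703125 1557.5 [755.73441137 454.27603419 116.        ]
side 268.6739196777344 256.0 279.5 [595.56466882 211.83701165 116.        ]
side 281.3809509277344 236.0 285.0 [612.72638313 144.75851494 116.        ]
side 318.0 236.0 617.0 [549.19083548 107.14643095 116.        ]
```

View pics/crop.png

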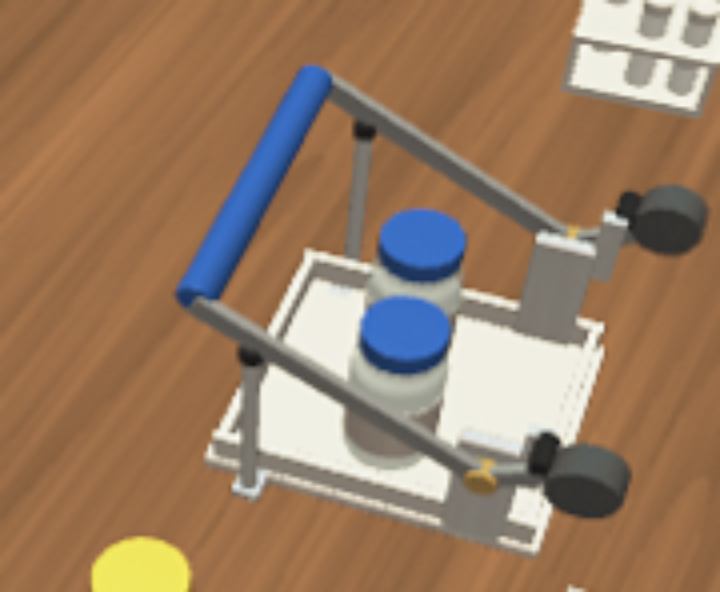

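The crop shows the blue U-frame, with the crossbar ends at about crop (315,75) and (190,295), and its jars behind and below. Triangulation puts the bar centre at (514,168,172), which fits the given z of 170, and its length at 198 mm against a given 190. The bay yaw is about 7°. The plan is to close the fingers, align yaw, cross over high, descend behind the bar, tilt 40° and push along the arc.

```bash
python3 -m jog '0 0 0 0 0 0.15 1; 0 0 0 0 0 0.15 1; 0.25 -0.4 0 0 0 0 1; 0.3 -0.48 0 0 0 0 1; 0.3 -0.48 0 0 0 0 1'; python3 -m jog '0.3 -0.48 0 0 0 0 1; 0.3 -0.48 0 0 0 0 1; 0.2 -0.5 0 0 0 0 1; 0.1 -0.5 0 0 0 0 1; 0.1 -0.5 0 0 0 0 1'; python3 -m jog '0.1 -0.5 0 0 0 0 1; 0.05 -0.5 0 0 0 0 1; 0.05 -0.5 0 0 0 0 1; 0.05 -0.5 0 0 0 0 1; 0 -0.4 0 0 0 0 1'; python3 -m jog '0 0 0 0 0 0 1; 0 0 0 0 0 0 1'
```

```text
time: 0.72
tool_pos: [320.7, -397.7, 404.1]
tcp_rot: [-179.9, 0.0, 6.8]
ft_force: [-0.0, 0.1, 0.8]
finger_gap: 0.2
grip_force: 0.0
time: 1.35
tool_pos: [390.1, -141.4, 404.3]
tcp_rot: [-180.0, 0.0, 6.9]
ft_force: [0.3, -0.2, -0.3]
finger_gap: 0.1
grip_force: 0.0
time: 1.98
tool_pos: [386.0, 100.0, 404.4]
tcp_rot: [-180.0, 0.0, 6.9]
ft_force: [0.4, -0.5, -0.2]
finger_gap: 0.0
grip_force: 0.0
time: 2.22
tool_pos: [386.4, 98.0, 404.4]
tcp_rot: [180.0, 0.0, 6.9]
ft_force: [0.2, 0.2, 0.3]
finger_gap: 0.1
grip_force: 0.0
```

```bash
python3 -m jog '0 -0.54 0 0 0 0 1; 0 0 0.4 0 0 0 1; 0 0 0.5 0 0 0 1; 0 0 0.5 0 0 0 1; 0 0 0 0 0 0 1'; python3 -m jog '0 0 0 0 0.166 0 1; 0 0 0 0 0.166 0 1; 0 0 0 0 0.166 0 1; 0 0 0 0 0.166 0 1; 0 0 0 0 0 0 1'
python3 - <<'E'
from bench import *
from h import *
s=snapshot("scene");t=snapshot("side")
cv2.imwrite("pics/pre.png",np.vstack([s["img"][40:260,200:480],t["img"][120:340,180:460]])[:,:,::-1])
E
```

```text
time: 2.85
tool_pos: [378.2, 150.2, 260.9]
tcp_rot: [179.9, 0.5, 6.7]
ft_force: [-0.2, 0.1, 1.1]
finger_gap: -0.0
grip_force: 0.0
time: 3.48
tool_pos: [382.2, 152.2, 269.3]
tcp_rot: [-180.0, -40.2, 6.8]
ft_force: [-0.9, -0.5, 0.5]
finger_gap: 0.0
grip_force: 0.0
```

View pics/pre.png

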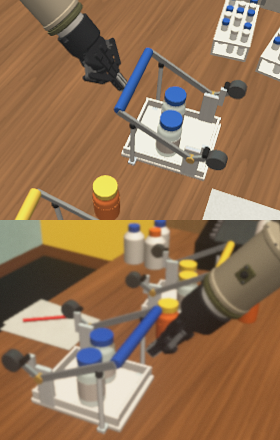

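The pre-contact pose is good: the closed fingers sit behind and below the middle of the bar. Next I approach to contact.

```bash
python3 -m jog '-0.06 0 0.08 0 0 0 1; 0.1 0 0 0 0 0 1; 0.1 0 0 0 0 0 1; 0.06 0 0 0 0 0 1; 0 0 0 0 0 0 1'
```

```text
time: 4.2
tool_pos: [403.5, 155.7, 272.7]
tcp_rot: [179.9, -39.7, 6.8]
ft_force: [-0.1, -0.4, -1.5]
finger_gap: -0.4
grip_force: 0.5
```

```bash
python3 -m jog '0.12 0 -0.03 0 0 0 1; 0.12 0 -0.03 0 0 0 1; 0.12 0 -0.03 0 0 0 1; 0 0 0 0 0 0 1'; python3 -m jog '0.1 0 -0.01 0 0 0 1; 0.1 0 -0.01 0 0 0 1; 0.1 0 -0.01 0 0 0 1; 0 0 0 0 0 0 1'
python3 - <<'E'
from bench import *
from h import *
s=snapshot("scene");t=snapshot("side")
cv2.imwrite("pics/mid.png",np.vstack([s["img"][40:260,200:480],t["img"][120:340,180:460]])[:,:,::-1])
E
```

```text
time: 4.7
tool_pos: [426.0, 158.6, 304.4]
tcp_rot: [180.0, -39.9, 6.8]
ft_force: [-0.2, 1.5, -0.7]
finger_gap: 0.2
grip_force: 0.5
time: 5.2
tool_pos: [446.7, 161.0, 325.0]
tcp_rot: [180.0, -39.8, 6.8]
ft_force: [-2.2, -0.6, 0.0]
finger_gap: 0.0
grip_force: 0.4
```

View pics/mid.png

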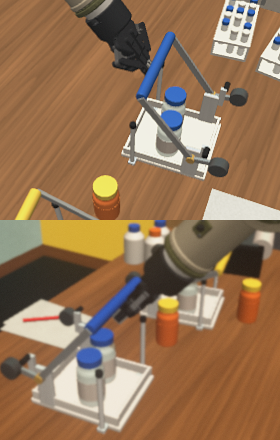

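The bar is rising and sits on the fingers: its centre is at about crop (157,65) and the frame is off its rests. I continue along the arc.

```bash
python3 -m jog '0.1 0 0.01 0 0 0 1; 0.1 0 0.01 0 0 0 1; 0.1 0 0.01 0 0 0 1; 0 0 0 0 0 0 1'; python3 -m jog '0.1 0 0.03 0 0 0 1; 0.1 0 0.03 0 0 0 1; 0.1 0 0.03 0 0 0 1; 0 0 0 0 0 0 1'; python3 -m jog '0.1 0 0.04 0 0 0 1; 0.1 0 0.04 0 0 0 1; 0.1 0 0.04 0 0 0 1; 0 0 0 0 0 0 1;0 0 0 0 0 0 1'
python3 - <<'E'
from bench import *
from h import *
s=snapshot("scene");t=snapshot("side")
cv2.imwrite("pics/up.png",np.vstack([s["img"][20:260,200:480],t["img"][80:340,180:460]])[:,:,::-1])
E
```

```text
time: 5.8
tool_pos: [471.6, 163.9, 341.7]
tcp_rot: [180.0, -39.8, 6.8]
ft_force: [0.3, 0.5, 0.2]
finger_gap: 0.2
grip_force: 0.0
time: 6.3
tool_pos: [500.1, 167.3, 353.5]
tcp_rot: [180.0, -39.8, 6.8]
ft_force: [-0.1, -1.1, -0.5]
finger_gap: 0.1
grip_force: 0.0
time: 6.92
tool_pos: [529.8, 170.9, 362.5]
tcp_rot: [179.9, -39.7, 6.9]
ft_force: [-1.1, 0.5, -0.4]
finger_gap: 0.2
grip_force: 0.0
```

View pics/up.png

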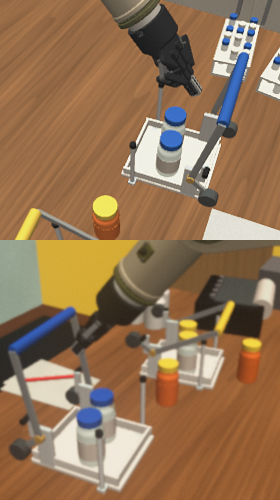

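The bar has gone up by itself ahead of the fingers, at about crop (235,90). The jars are standing. I back off along the fingers, then verify.

```bash
python3 -m jog '-0.2 0 -0.3 0 0 0 1; -0.2 0 -0.4 0 0 0 1; 0 0 -0.4 0 0 0 1; 0 0 -0.3 0 0 0 1; 0 0 0 0 0 0 1'; python3 -m jog '0 0 0 0 0 0 1; 0 0 0 0 0 0 1; 0 0 0 0 0 0 1; 0 0 0 0 0 0 1; 0 0 0 0 0 0 1'
python3 - <<'E'
from bench import *
from h import *
S=snapshot("scene");D=snapshot("side")
a,_=bar(S);b,_=bar(D);b=b[::-1];print(a,b,[tri(S,a[i],D,b[i]) for i in(0,1)])
for n,s in("scene",S),("side",D):
    m=cv2.inRange(cv2.cvtColor(s["img"],cv2.COLOR_RGB2HSV),(105,120,60),(125,255,255))
    for c in cv2.findContours(m,0,2)[0]:
        if cv2.contourArea(c)>200:
            (u,v),_=cv2.minEnclosingCircle(c);print(n,u,v,onz(s,(u,v),116))
cv2.imwrite("pics/end.png",S["img"][:,:,::-1])
E
```

```text
time: 7.65
tool_pos: [409.9, 156.9, 447.9]
tcp_rot: [-180.0, -40.0, 6.8]
ft_force: [-0.3, 0.8, -0.4]
finger_gap: -0.2
grip_force: 0.0
time: 8.28
tool_pos: [410.6, 156.7, 444.7]
tcp_rot: [179.9, -39.7, 6.9]
ft_force: [0.2, -0.7, 0.1]
finger_gap: -0.1
grip_force: 0.0
[array([444.54806231,  72.54627442]), array([421.7010832 , 145.65660644])] [array([189.61534662, 191.4230746 ]), array([253.0768836 , 149.11537755])] [(array([690.8067621 , 291.83980474, 265.25927769]), np.float64(1.7209666831103214)), (array([713.67564925,  92.01271544, 264.36697917]), np.float64(2.4533647594452863))]
scene 370.9285583496094 159.7857208251953 [614.77013759 146.34042749 116.        ]
scene 502.5 153.5 [859.26110153 291.89021463 116.        ]
scene 375.0 135.5 [594.98267909 214.60882161 116.        ]
scene 433.5537109375 109.3388442993164 [684.13326455 353.86139139 116.        ]
side 13.5 375.5 [738.66193228 622.63403092 116.        ]
side 104.42159271240234 301.3174743652344 [756.21885137 454.04068484 116.        ]
side 268.70001220703125 256.29998779296875 [594.97469889 212.56733993 116.        ]
side 281.3999938964844 235.60000610351562 [613.50301258 143.56137767 116.        ]
side 220.5 169.0 [931.87904691 -32.30333038 116.        ]
```

View pics/end.png

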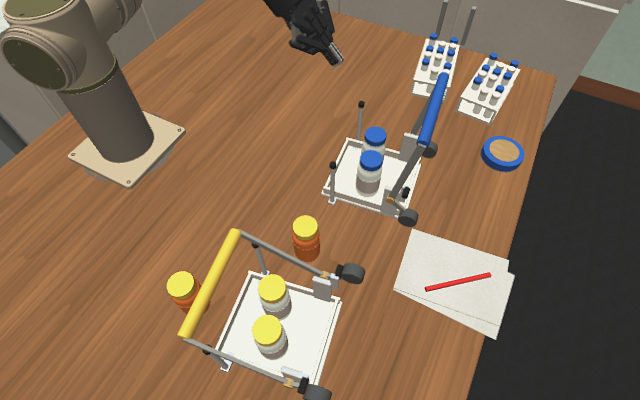

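The bar centre is now at (702,192,265), which is 30 mm past the hinge. That makes the arms about 10° past upright, so the bar is at its stop. The blue jar caps are at the same pixels as at the start, and the yellow bar is down.

```bash
python3 -m jog '0 0 0 0 0 0 1; 0 0 0 0 0 0 1; 0 0 0 0 0 0 1; 0 0 0 0 0 0 1'; python3 -c "
from bench import *
print(hand_in())"
```

```text
time: 8.88
tool_pos: [410.4, 156.7, 445.0]
tcp_rot: [179.9, -39.7, 6.9]
ft_force: [0.4, 0.3, -0.5]
finger_gap: -0.2
grip_force: 0.0
the job is handed in; nothing more can be done
None
```

The job is handed in: the blue bar was pushed past its balance point and stands by itself at its raised stop (arms about 10° past upright), the yellow bar is down, the bottles look undisturbed in the last picture, and the arm is clear; the hand-in gave no verdict.

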